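# Fold the grater's crank down and shut the drawer

## Robot

A 6-joint arm with a two-finger parallel gripper is mounted at the origin on the work surface. World frame = base frame: x ahead of the robot, y to its left, z up, the work surface at z = 0. Lengths are in mm, angles in rad, forces in N, time in s.
With the tool pointing down it reaches from about 300 to 775 mm from the base axis. Payload 14.6 kg.
Tool frame: the origin (TCP) lies on the centre line of the jaws, within the pads' length; the fingertips stand 19 mm ahead of it and the grasp point (between the pads) is the TCP (bot.tip_reach is the distance from the TCP to the fingertips, in mm); y points along the fingers, x is the direction in which the jaws open and shut, and the axes are right-handed (so a half turn about y gives the same grasp; the last joint's range is limited). The gripper opens to 85 mm and grips with 20 to 120 N. Pads are 22 mm wide; open, the fingers measure 114 mm over their backs; the gripper's body (76 mm by 85 mm) begins 54 mm behind the grasp point. The pads swing forward as they close: fully open they stand 13 mm farther back than shut.
Start: joints at [-1.211, 0.3, 1.521, -0, 1.321, -0.067], TCP at [227.67, -500.655, 250.281] pointing down, gripper open.
Joint ranges: [-3.03, 3.03], [-0.79, 2.21], [0.23, 2.52], [-1.04, 4.18], [0, 3.07], [-2.55, 2.55]. Speed limits (rad/s): [2.22, 2.22, 2.57, 3.14, 3.14, 3.14].

## Interface

Orientations are given as a unit quaternion [w, x, y, z].
In Python, from rig import bot gives the robot as it stands. Calls block until the motion is done:
- bot.move_to(position, orientation): joint-space move of the TCP to a pose.
- bot.servo_line(position, attitude=None, speed=150, until_force=None): straight line of the TCP; attitude=None keeps the orientation; speed is the mean speed in mm/s. With until_force (N) it stops when the force on the tool has changed by that much, and returns True; else False.
- bot.move_joints(angles): joint-space move.
- bot.move_gripper(opening, grip_force=None): finger opening in mm; grip_force is the grip in N (None keeps the last); returns when the fingers have stopped.
- bot.dwell(seconds).
- bot.ik(position, orientation): joint angles nearest the present ones, or None.
- bot.read_state(): the state.
- bot.read_camera(name): name is "side" or "top"; returns a dict with "image" (400x640x3 uint8, blue, green, red), "depth" (400x640 float32, mm along the optical axis (not along the pixel's ray), 0 where there is no reading), "fovy" (degrees; the focal length in pixels is half the picture's height over the tangent of half this angle, whatever the lens; pixels are square), "cx", "cy" (the principal point, pixels), "eye" and "attitude" of the camera in the world. Camera axes: x right, y down, z forward; pixel columns grow to the right and rows downward; lengths in mm; the calibration is good to about 2 mm. A picture is of the moment at which its call begins.
A pose or a line that the arm cannot do raises bot.MotionError and nothing moves.
- bot.finish_job(): hands the job in, once; it reports no verdict.
The state is a dict: "clock": time; "joint_positions": joint angles; "qvel": joint speeds; "effort": joint torques, N m; "ee_pos": TCP position; "tool_rot": TCP orientation; "ft_force": force on the tool from outside, world axes, zero at the start; "moment": the same for the moment, N m; "grip_width": finger opening in mm.
Only numpy, scipy, OpenCV 4.12 (cv2) and the standard library are available. Lean on these libraries where they do the work, as an engineer would, in place of code of your own. Each camera call takes 0.05 s, during which the arm holds its last target. There are 200 camera calls.

## Task

The drawer will not shut because the red crank of the rotary grater lying in it sticks up. Leaving the drawer out, push the crank with one fingertip over and down until it lies flat alongside the grater's handles, then push the drawer fully shut without slamming it. Only push: do not lift the grater, do not let its crank run against the cabinet, and leave the other things where they lie.

Things in the scene. Friction and masses are not known exactly. Their poses are not given: they have to be found in the camera images.
- cabinet: Fixed mint steel drawer unit on the worktop, 600 mm wide (y), 420 deep (x), 125 high; bread bin, canisters and board on its top. Origin at worktop level below the middle of its front edge; x points into it, away from the robot. Above the drawer a rail runs along the front edge, underside 100 mm above the worktop: whatever stands higher in the drawer runs against it.
- drawer (a joint): How far the drawer has been pushed in: 0 = standing out 240 mm (as at the start), 0.24 = fully shut. It slides straight along the cabinet's x, needs about 3 N and stays where it is left.
- drawer_front (a point): Middle of the top edge of the drawer's outer front face, 112 mm above the worktop; axes as the cabinet's. Front panel 592 mm wide, 16 thick, from 12 to 112 above the worktop, with a dark round knob (36 across, 35 out) 50 below this point. Inside: 16 to 391 mm behind this point, 280 to either side; dented floor 20 above the worktop, side walls up to 85.
- grater: Rotary hand grater, white plastic with steel drum, loose on the drawer floor, 0.2 to 0.4 kg. Origin on the floor under the drum's axle (axle 32 mm up, along x); z up. Housing 56 mm (x) by 62 (y), 66 high, the drum standing out 22 more at +x; two handles run along +y to y = 171 mm, 24 wide, up to 57 high; the crank is on the -x side.
- crank (a joint): Angle of the grater's red crank about the axle: 0 = arm straight up, positive = swung over towards the handles (grater's +y), 1.57 = level alongside the handles; the grip meets the drawer floor at about 1.92. It turns a little stiffly (0.035 N m, about 0.5 N at the grip) and stays where it is left.
- crank_grip (a point): Middle of the crank's red grip, a round peg 18 mm across, 28 long, parallel to the axle, at the end of the arm, 68 mm from the axle; in the plane 57 mm from the grater's origin towards its -x. The arm (17 wide, 8 thick) is at the grip's inner end. Axes turn with the crank; z points from axle to grip.
- can_opener_mid (a point): Bystander, loose on the drawer floor: chrome crank can opener, 160 mm long, 38 mm high with its key, lying across the drawer near its cabinet side. Point 10 mm above the floor at its middle.
- jar_key_mid (a point): Bystander, loose on the drawer floor: cream plastic jar key, curved, about 130 mm, 9 to 16 mm thick. Point 10 mm above the floor at its middle.
- bottle_opener_mid (a point): Bystander, loose on the drawer floor: cast aluminium bottle opener, 110 x 36 x 8 mm. Point 10 mm above the floor at its middle.
- corkscrew_mid (a point): Bystander, loose on the drawer floor: nickel winged corkscrew with its arms down, 135 x 57 mm, up to 31 mm high. Point 10 mm above the floor at its middle.
- spout_mid (a point): Bystander, loose on the drawer floor: glass pour spout with cork, about 100 mm long, 24 mm thick. Point 10 mm above the floor at its middle.
- mug: Bystander: green mug, 80 mm across, 92 mm high, on the worktop at the left of the unit. Origin at its underside.
- jam_jar: Bystander: amber jam jar with red cap, 72 mm across, 100 mm high, on the worktop at the right of the unit. Origin at its underside.
Mind the look-alikes: they are no part of the job. What is shaped like the grater but purple is not meant.

How it is judged (in metres and radians):
On the way, in this order (a step that is already met when the one before it is completed fails the run):
1. the crank has been pushed down flat alongside the handles while the drawer still stands out (value of joint crank between 1.25 and 2.1 rad and value of joint drawer below 0.03 m), for 0.2 s.
2. the drawer is shut (value of joint drawer above 0.234 m), for 0.2 s.
At the end, for the whole second after the job is handed in: The drawer is within 6 mm of fully shut and at rest, and inside it the grater lies upright on the floor with its crank folded towards the handles, no more than 18 degrees above level (crank joint over 1.25) (value of joint drawer above 0.234 m and velocity of joint drawer below 0.01 m/s and value of joint crank between 1.25 and 2.1 rad and angle between grater's own z axis and vertical below 0.3 rad and height (world z) of grater below 0.035 m and linear speed of grater below 0.02 m/s); the robot touches nothing.
It fails at once if the grater or its crank is rammed against the cabinet (over 0.5 N) (contact force between grater and cabinet above 0.5 N).
It fails at once if the grater is lifted more than 20 mm off the drawer floor, tipped over (0.5 rad), or shoved more than 50 mm while the drawer stands out (height (world z) of grater above 0.04 m or angle between grater's own z axis and vertical above 0.5 rad or (value of joint drawer below 0.01 m and distance of grater from where it was at the start of the episode above 0.05 m)).
It fails at once if one of the other things in the drawer is moved more than 25 mm while the drawer stands out, or lifted 25 mm ((value of joint drawer below 0.01 m and distance of any of can_opener_mid, jar_key_mid, bottle_opener_mid, corkscrew_mid, spout_mid from where it was at the start of the episode above 0.025 m) or height (world z) of any of can_opener_mid, jar_key_mid, bottle_opener_mid, corkscrew_mid, spout_mid above 0.055 m).
It fails at once if the mug or the jam jar is moved more than 20 mm (distance of any of mug, jam_jar from where it was at the start of the episode above 0.02 m).
It fails at once if the drawer is slammed (faster than 0.4 m/s) (velocity of joint drawer above 0.4 m/s).
It also fails if it takes over 51 s, if anything falls off the work surface, if the arm or the gripper's body presses on something with over 40 N, if the wrist force passes 120 N, or if a joint passes its speed limit or range.

## Working session

There is one attempt and no reset: what is moved stays moved. The work goes in short steps, each a Python script; the robot and the scene stay as the last script left them, time stands still between calls to the robot, and variables do not carry over. Pictures are saved under pics/ and viewed, about 8 in all and at most 12, crops included, and the job is handed in when it is done.

```bash
mkdir -p pics; cat > h.py <<'E'
import numpy as np,cv2
from rig import bot
from scipy.spatial.transform import Rotation as R
def cam(n,save=None):
    c=bot.read_camera(n)
    q=np.array(c["attitude"]); 
    c["R"]=R.from_quat(q[[1,2,3,0]]).as_matrix() if q.size==4 else q
    c["f"]=200/np.tan(np.radians(c["fovy"])/2)
    d=c["depth"].astype(float); v,u=np.mgrid[0:400,0:640]
    P=np.stack([(u-c["cx"])*d/c["f"],(v-c["cy"])*d/c["f"],d],-1)
    c["W"]=P@c["R"].T+np.array(c["eye"]); c["W"][d==0]=np.nan
    if save: cv2.imwrite("pics/"+save,c["image"])
    np.savez("last_%s.npz"%n,W=c["W"],im=c["image"])
    return c
def crop(im,u0,v0,u1,v1,k,name): cv2.imwrite("pics/"+name,cv2.resize(im[v0:v1,u0:u1],None,fx=k,fy=k,interpolation=cv2.INTER_CUBIC))
E
python3 - <<'E'
from h import *
for n in("top","side"):
    c=cam(n,n+"1.png"); print(n,c["eye"],c["R"].round(2).tolist(),c["f"])
print(bot.read_state())
E
```

```text
top [ 494.91733235   -4.47872309 1376.87570602] [[0.03, -1.0, 0.05], [-1.0, -0.03, 0.01], [-0.0, -0.06, -1.0]] 434.37581917857693
side [ 216.83634901 1123.15079862 1042.94393203] [[-0.95, -0.2, 0.25], [-0.32, 0.6, -0.73], [-0.0, -0.77, -0.64]] 399.6716384781779
{'clock': 0.1, 'joint_positions': array([-1.21062500e+00,  3.00407487e-01,  1.52152769e+00, -1.33157609e-05,
        1.32066995e+00, -6.65957101e-02]), 'qvel': array([-0.00017521, -0.00193575, -0.00082165, -0.00134493, -0.00084764,
       -0.00047157]), 'effort': array([ 8.94997193e-04, -5.44381320e+01, -3.62373304e+01, -4.82637154e-05,
        2.99973362e-03,  6.68570436e-06]), 'ee_pos': array([ 227.59243929, -500.49635   ,  249.77877614]), 'tool_rot': array([ 0.59475421, -0.59433478,  0.38306516, -0.38248488]), 'ft_force': array([-0.15064366, -0.28633533, -0.20819533]), 'moment': array([ 0.00680371, -0.06192016,  0.03816736]), 'grip_width': 85.17905304068356}
```

View pics/top1.png

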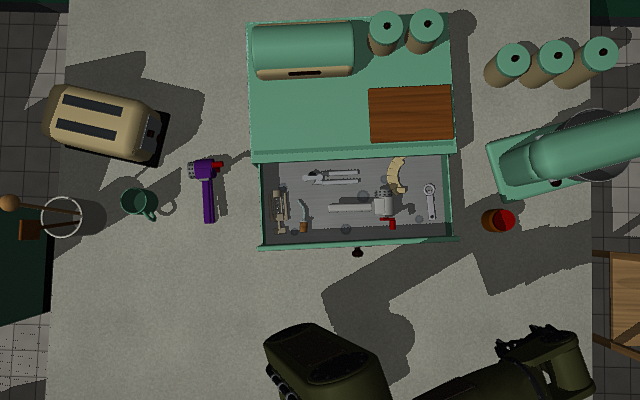

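View pics/side1.png

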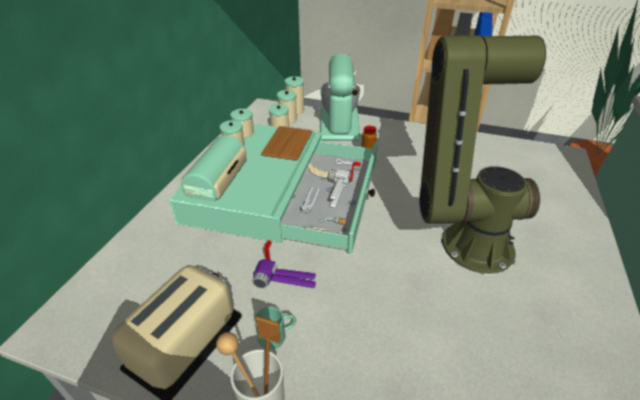

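Top view: the grater's housing is at about (383,205) with its handles running left (+y). The red crank is at (390,223), and the drawer front is near row 243, with its knob at (357,252). Next I'll enlarge this area and take positions.

```bash
python3 - <<'E'
from h import *
d=np.load("last_top.npz");W=d["W"];im=d["im"]
crop(im,255,150,465,265,3.8,"crop1.png")
b=im.astype(int)
red=(b[...,2]>100)&(b[...,1]<60)&(b[...,0]<60)
red[:, :365]=0;red[:,430:]=0
for v,u in zip(*np.nonzero(red)): print(u,v,W[v,u].round(0)) if (u+v)%3==0 else 0
p=lambda u,v:print((u,v),W[v,u].round(0))
print("front");[p(u,v) for u in(275,320,400,440) for v in (237,238,239,240,241,242,243,244,245,246,247)]
print("rest");[p(*q) for q in [(330,208),(345,205),(345,208),(345,211),(383,197),(383,205),(376,205),(391,205),(383,214),(260,200),(452,200),(300,160),(440,160)]]
d=np.load("last_side.npz");W=d["W"];b=d["im"].astype(int)
red=(b[...,2]>100)&(b[...,1]<60)&(b[...,0]<60); red[:,:335]=0;red[:,362:]=0;red[:150]=0
print("side");[print(u,v,W[v,u].round(0)) for v,u in zip(*np.nonzero(red))][:0]
E
```

```text
369 102 [ 855. -125.  136.]
370 119 [ 804. -128.  141.]
387 120 [ 803. -178.  139.]
370 122 [ 796. -129.  137.]
370 125 [ 787. -129.  138.]
376 125 [ 787. -146.  139.]
394 125 [ 789. -198.  140.]
400 125 [ 790. -216.  137.]
403 125 [ 789. -223.  141.]
406 125 [ 790. -233.  139.]
409 125 [ 789. -240.  143.]
412 125 [ 791. -251.  135.]
415 125 [ 791. -259.  136.]
372 126 [ 785. -135.  137.]
381 126 [ 785. -161.  139.]
387 126 [ 785. -178.  140.]
390 126 [ 786. -187.  138.]
393 126 [ 785. -195.  141.]
396 126 [ 787. -204.  136.]
399 126 [ 787. -213.  137.]
427 131 [ 773. -293.  141.]
371 136 [ 755. -132.  139.]
373 137 [ 753. -139.  136.]
376 137 [ 751. -146.  144.]
427 137 [ 757. -294.  138.]
414 138 [ 752. -256.  141.]
417 138 [ 753. -265.  138.]
420 138 [ 753. -274.  138.]
423 138 [ 753. -282.  139.]
426 138 [ 753. -290.  139.]
398 139 [ 748. -210.  140.]
401 139 [ 749. -219.  138.]
404 139 [ 749. -227.  140.]
382 218 [ 522. -179.   64.]
381 219 [ 519. -176.   59.]
390 219 [ 518. -194.  123.]
383 220 [ 516. -182.   65.]
391 221 [ 513. -197.  122.]
390 222 [ 510. -194.  122.]
393 222 
[... 1995 characters left out ...]

356 162 [ 509. -200.  127.]
354 163 [ 516. -197.  123.]
355 163 [ 512. -197.  124.]
356 163 [ 508. -198.  124.]
357 163 [ 503. -195.  127.]
358 163 [ 499. -196.  127.]
359 163 [ 496. -201.  124.]
353 164 [ 519. -192.  121.]
354 164 [ 515. -193.  121.]
355 164 [ 511. -193.  122.]
356 164 [ 508. -198.  119.]
357 164 [ 503. -194.  123.]
358 164 [ 498. -193.  125.]
359 164 [ 496. -201.  119.]
353 165 [ 519. -197.  113.]
352 170 [ 521. -189.   92.]
352 171 [ 517. -176.   97.]
351 176 [ 520. -176.   71.]
350 177 [ 525. -181.   61.]
351 177 [ 520. -176.   66.]
350 178 [ 525. -180.   57.]
351 178 [ 520. -177.   61.]
350 179 [ 523. -175.   56.]
351 179 [ 520. -177.   55.]
350 180 [ 522. -170.   54.]
```

View pics/crop1.png

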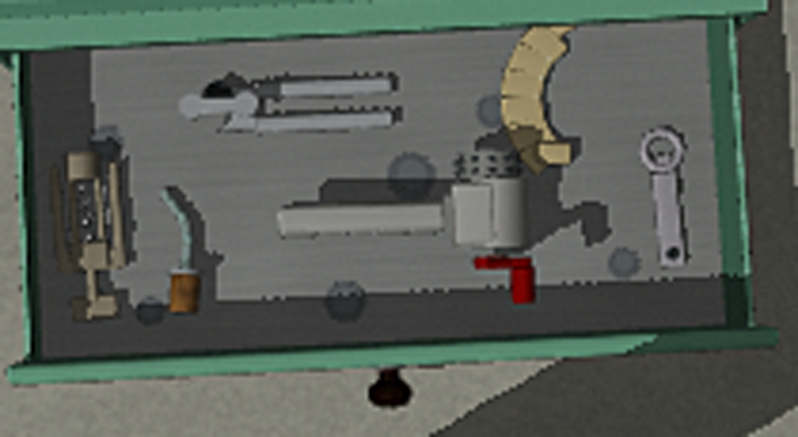

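The measurements agree with the given sizes. The axle is at about y −178, z 52. The grip is at about (504,−198,118), so its radius is 68 and the crank angle is about −0.29. The top edge of the drawer front is at z≈112. The grater and the cabinet are both yawed about 0.06. I'll swing the crank over now.

```bash
cat >> h.py <<'E'
yaw=0.057
ex=np.array([np.cos(yaw),np.sin(yaw),0]);ey=np.array([-np.sin(yaw),np.cos(yaw),0]);ez=np.array([0,0,1.])
def quat(x,y):
    return R.from_matrix(np.c_[x,y,np.cross(x,y)]).as_quat()[[3,0,1,2]]
def best(p):
    s=bot.read_state()["joint_positions"]; o=[]
    for sg in(1,-1):
        q=quat(sg*ey,-ez); j=bot.ik(p,q)
        if j is not None:o.append((np.abs(np.array(j)-s).sum(),q))
    return min(o,key=lambda a:a[0])[1]
G0=np.array([504,-198,0.]); A=G0+20*ey   # axle column, in the grip's plane
E
python3 - <<'E'
from h import *
W=np.load("last_top.npz")["W"]
# front panel line
pts=[]
for u in range(270,445,3):
    c=W[230:250,u]; c=c[(c[:,2]>106)&(c[:,2]<118)]
    if len(c)>3: pts.append([c[:,1].mean(),c[:,0].min(),c[:,0].max()])
pts=np.array(pts);print("front fit",np.polyfit(pts[:,0],pts[:,1],1),np.polyfit(pts[:,0],pts[:,2],1))
print("tip",bot.tip_reach)
bot.move_gripper(0)
T=bot.tip_reach
P=lambda y,tipz:A+ey*y+ez*(tipz+T)
q=best(P(-62,230)); print(q)
bot.move_to(P(-62,230),q)
bot.servo_line(P(-62,104),speed=120)
print(bot.read_state()["ft_force"],bot.read_state()["clock"])
bot.servo_line(P(38,104),speed=60)
s=bot.read_state();print(s["ft_force"],s["clock"],s["ee_pos"])
c=cam("top","top2.png");crop(c["image"],255,150,465,265,3.8,"crop2.png")
E
```

```text
front fit [-7.54091626e-02  4.31743681e+02] [-7.73634468e-02  4.44125818e+02]
tip 19.0
[-0.51404502  0.51404502 -0.48554888  0.48554888]
[-0.06723498  0.82659339  0.79627155] 3.4917
[-0.63595521  0.40583234  0.87393397] 5.3083 [ 500.70951085 -140.24957291  122.99184753]
```

```bash
python3 -c "
from h import *
c=cam('side');crop(c['image'],280,130,420,250,5,'crop3.png')"
```

```text
(no output)
```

View pics/crop3.png

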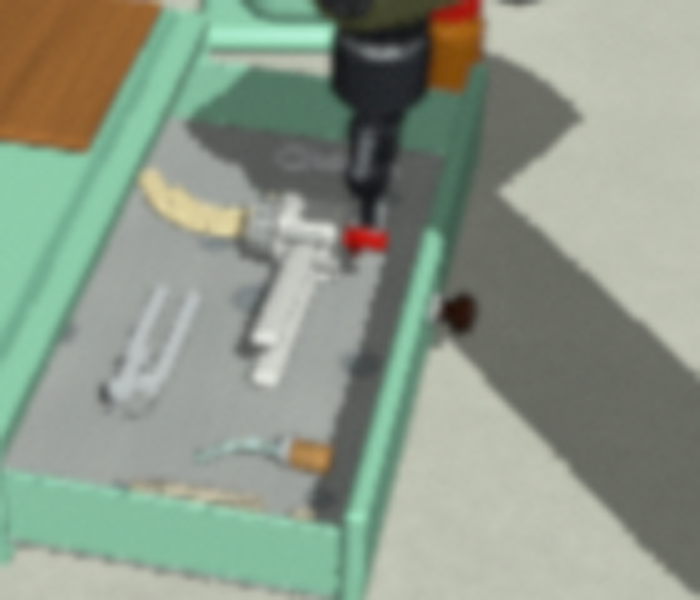

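The grip (red, at about (365,240) in the crop) is over the top, with the finger behind and above it. The grater has stayed in place. Now I'll push it down.

```bash
python3 - <<'E'
from h import *
T=19;P=lambda y,tipz:A+ey*y+ez*(tipz+T)
bot.servo_line(P(56,104),speed=50)
print(bot.servo_line(P(62,50),speed=40,until_force=8))
s=bot.read_state();print(s["ft_force"],s["clock"],s["ee_pos"])
bot.servo_line(P(62,200),speed=150)
bot.move_to(np.array([330,-105,220.]),best(np.array([330,-105,220.])))
for n,b in(("top",(255,150,465,265,3.8)),("side",(280,130,420,250,5))):
    c=cam(n);crop(c["image"],*b,n+"4.png")
    im=c["image"].astype(int);m=(im[...,2]>90)&(im[...,1]<50)&(im[...,0]<50)
    m[:,:b[0]]=0;m[:,b[2]:]=0
    w=c["W"][m];w=w[(w[:,0]<535)&(w[:,0]>470)&(w[:,1]>-260)&(w[:,2]>20)]
    print(n,len(w),w[w[:,1].argsort()][::4].round(0).tolist())
    if n=="top":
        W=c["W"]; S=np.isfinite(W).all(-1)
        k=S&(W[...,2]>90)&(W[...,2]<118)&(W[...,0]>475)&(W[...,0]<650)&(W[...,1]>-330)&(W[...,1]<150)
        print("above 90:",k.sum()); print(W[250:256,357].round(0))
E
```

```text
False
[ 0.67007983  0.1500244  -0.64324848] 7.425 [ 499.48508434 -116.23051511   69.25068018]
top 83 [[525.0, -199.0, 68.0], [528.0, -194.0, 63.0], [525.0, -190.0, 69.0], [528.0, -185.0, 58.0], [522.0, -179.0, 61.0], [522.0, -173.0, 62.0], [525.0, -170.0, 60.0], [518.0, -164.0, 58.0], [518.0, -158.0, 57.0], [521.0, -152.0, 60.0], [518.0, -143.0, 54.0], [515.0, -137.0, 62.0], [499.0, -135.0, 56.0], [499.0, -132.0, 53.0], [493.0, -132.0, 57.0], [514.0, -131.0, 58.0], [490.0, -129.0, 57.0], [502.0, -128.0, 58.0], [487.0, -126.0, 49.0], [502.0, -126.0, 52.0], [502.0, -123.0, 50.0]]
above 90: 0
[[ 424. -105.   74.]
 [ 421. -104.   78.]
 [ 418. -104.   76.]
 [ 416. -104.   81.]
 [ 412. -105.   76.]
 [ 409. -105.   76.]]
side 20 [[500.0, -135.0, 49.0], [516.0, -132.0, 53.0], [494.0, -129.0, 55.0], [515.0, -126.0, 62.0], [505.0, -124.0, 56.0]]
```

View pics/top4.png

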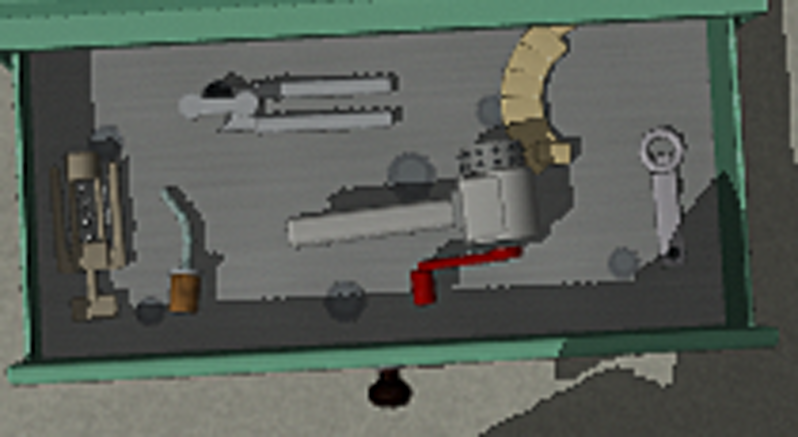

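View pics/side4.png

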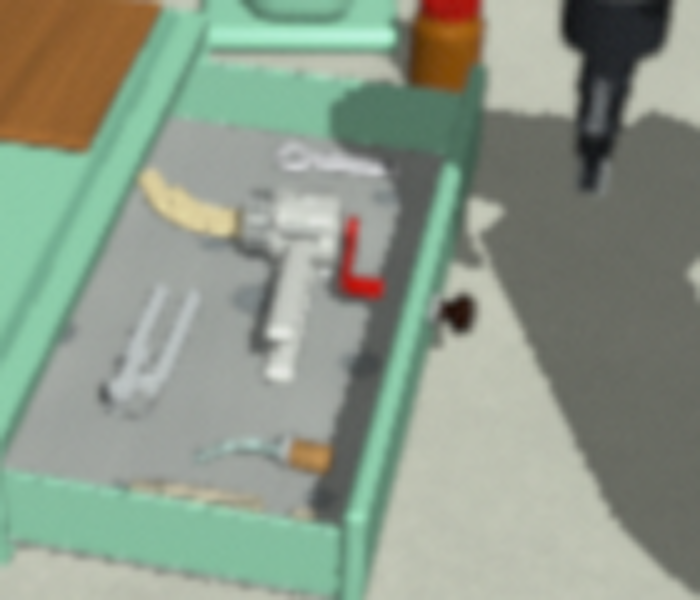

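The crank lies flat: the grip's top is at z≈57, so the angle is about 1.6. Nothing in the drawer stands above 90 mm, and the other things haven't moved. Next I'll push the front panel just above the knob, along the cabinet's x.

```bash
python3 - <<'E'
from h import *
d=np.array([np.cos(.076),np.sin(.076),0])
C=np.array([439.7-11,-105,90+19.])
q=best(C-30*d)
bot.servo_line(C-30*d,q,speed=120)
print("contact",bot.servo_line(C+15*d,q,speed=20,until_force=2.5),((bot.read_state()["ee_pos"]-C)@d))
hit=False
for k in range(3):
    hit=bot.servo_line(C+(232 if not hit and k==0 else 250)*d,q,speed=60 if k==0 else 25,until_force=15)
    s=bot.read_state();t=(s["ee_pos"]-C)@d;print(hit,t,s["ft_force"],s["clock"])
    if hit and t>235: break
c=cam("top","top5.png")
E
```

```text
contact True -1.4384789613333524
False 231.96700797232603 [-2.76983947 -0.15787232 -1.6900341 ] 16.0667
True 238.49576471466563 [-1.67897727  0.72572394  0.72628452] 16.4917
```

View pics/top5.png

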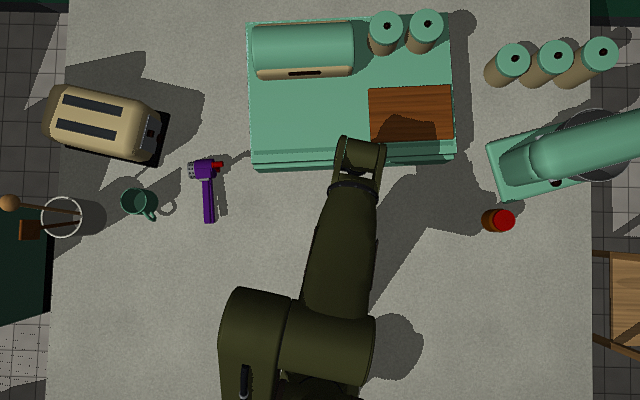

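The drawer met its stop after 239.9 mm of travel from contact, and in the picture its front sits at the cabinet edge (row ~165). I'll back off, check, and hand in.

```bash
python3 - <<'E'
from h import *
d=np.array([np.cos(.076),np.sin(.076),0])
p=bot.read_state()["ee_pos"]
bot.servo_line(p-80*d,speed=100)
bot.move_to(p-230*d+100*ez,best(p-230*d+100*ez))
c=cam("top","top6.png");W=c["W"];pts=[]
crop(c["image"],235,120,475,270,3.3,"crop6.png")
for u in range(270,445,3):
    k=W[140:185,u]; k=k[(k[:,2]>106)&(k[:,2]<118)]
    if len(k)>1: pts.append([k[:,1].mean(),k[:,0].min()])
pts=np.array(pts);f=np.polyfit(pts[:,0],pts[:,1],1);print(f,np.polyval(f,-105)-439.7)
s=bot.read_state();print(s["ft_force"],s["clock"])
E
```

```text
[-7.82965610e-02  6.71632009e+02] 240.15314790306599
[-0.26091408  0.31689519  0.42973322] 18.2833
```

View pics/crop6.png

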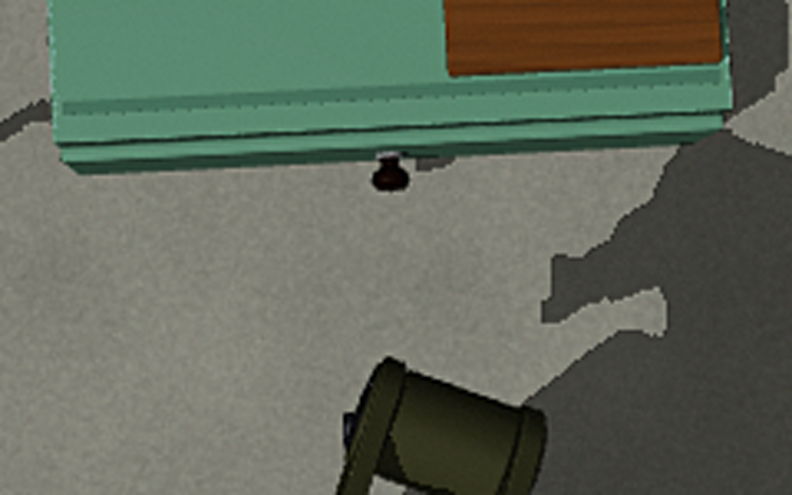

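The drawer is shut (240 mm measured, knob at (390,172) in the crop), and the arm is clear of everything.

```bash
python3 -c "
from rig import bot
bot.finish_job()"
```

```text
the job is handed in; nothing more can be done
```

The crank is folded flat beside the handles, the drawer is fully shut, and the job is handed in; no verdict was reported.

- **Crank:** I swung it over and pressed it down with the closed fingertips (the gripper shut, so both fingers together). My last look before shutting put it at about 1.6 rad, with nothing in the drawer more than 90 mm above the worktop. The grater turned slightly but stayed upright.
- **Drawer:** I pushed it in just above the knob at about 60 mm/s, slowing to about 25 mm/s for the end. It met its stop after 239.9 mm, and the camera showed the front had moved 240.2 mm.
- **Other things:** Nothing else in the drawer had visibly moved before I shut it. The mug and jam jar looked unmoved when the drawer was shut.
- **Robot:** The arm is clear of everything, with about 0.6 N left on the force sensor, which is noise. The clock was at about 18 s before hand-in.

No check failed. The one disagreement was the drawer's angle to the robot: I first estimated 0.057 rad, but a fit to its front gave 0.076, which I used for the push. With the drawer shut, I could not see the crank and grater for a final check.

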